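Make up an oil kit and a brake kit

ROBOT

A 6-joint arm with a two-finger parallel gripper is mounted at the origin on the work surface. World frame = base frame: x ahead of the robot, y to its left, z up, the work surface at z = 0. Lengths are in m, angles in rad, forces in N, time in s.
With the tool pointing down it reaches from about 0.35 to 0.875 m from the base axis. Payload 15.5 kg.
Tool frame: the origin (TCP) lies midway between the tips of the shut fingers; the grasp point (between the pads) lies 19 mm behind it (tcp_to_grasp is the distance from the TCP to the grasp point, in m); z points along the fingers, y is the line along which they close (so a half turn about z gives the same grasp; the last joint's range is limited). The gripper opens to 85 mm and grips with 20 to 120 N. Pads are 22 mm wide; open, the fingers measure 114 mm over their backs; the gripper's body (76 mm by 85 mm) begins 54 mm behind the grasp point. The pads swing forward as they close: fully open they stand 13 mm farther back than shut.
Start: joints at [-0.096, 0.494, 1.345, -0, 1.302, -0.096], TCP at [0.625, 0, 0.231] pointing down, gripper open.
Joint ranges: [-2.91, 2.91], [-0.82, 2.16], [0.22, 2.67], [-1.22, 4.37], [0.12, 2.79], [-3.08, 3.08]. Speed limits (rad/s): [1.89, 1.89, 2.57, 3.01, 3.01, 3.01].

INTERFACE

Orientations are given as a rotation vector (axis times angle).
In Python, from cell import * gives the robot as it stands. The module is installed in compiled form; this text tells all that it offers.
- The arm moves only by the tool jog_arm, never from a script. Its arguments are lists of equal length, an entry for each row: "offset": the shift along the tool's x, y, z in m, a list of three; "dr": the turn, a rotation vector about the tool's x, y, z in rad, a list of three. In form: {"offset": [[tx, ty, tz], ...], "dr": [[ax, ay, az], ...]}. A call has 1 to 20 rows; each row is the pose to reach, as a shift and turn from the pose commanded when the call began, along the tool's axes at that moment; what a row does not reach only later rows make up. A row lasts 1/8 s, in which the tool goes at most 62.5 mm and 10.7 degrees, less where a joint would pass 70% of its speed; a pose out of reach is approached as far as the arm can. A call with a gripper value outside its range is refused whole. "jaw" is the closure, from -1 (fully open) to 1 (shut), set as the call begins (left out, the last holds). The fingers move at their own pace and stop on an object; "squeeze" is the grip in N (left out, the last holds). Time passes only in rows, so rows that repeat a pose let the fingers close. It gives the time, the measured TCP pose, the force, the opening and the grip force at its end, in the units of the state.
- sense(): the state, without advancing time (a new reading comes with each control period).
- read_camera(name): name is "scene" or "side" or "wrist"; returns the picture (384x512x3 uint8, red, green, blue); there is no depth.
- get_calibration(name): a dict with "camera_matrix" (3x3 intrinsics, pixels), "k1" (the pictures are not rectified: a ray, as slopes to the right and down, at radius r is drawn at 1 + k1 r^2 times it, then the intrinsics apply), "camera_from_world" (4x4, takes a point from world to camera coordinates). Camera axes: x right, y up, looking along -z (the intrinsics and any distortion apply to the point x, -y, -z); pixel columns grow to the right and rows downward; lengths in m; the calibration is good to about 2 mm. A picture is of the moment at which its call begins: read the wrist's pose just before it. get_calibration takes no time and is no camera call; for the wrist camera it gives the pose at the moment of the call.
- sign_off(): hands the job in; it is judged then, once.
The state is a dict: "clock": time; "q": joint angles; "qd": joint speeds; "tau": joint torques, N m; "tool_pos": TCP position; "tool_rot": TCP orientation; "wrist_force": force on the tool from outside, world axes, zero at the start; "wrist_torque": the same for the moment, N m; "width": finger opening in m; "grasp_force": force on a finger pad.
Only numpy, scipy, OpenCV 4.12 (cv2) and the standard library are available. Lean on these libraries where they do the work, as an engineer would, in place of code of your own. Each camera call takes 0.05 s, during which the arm holds its last target. There are 200 camera calls.

TASK

Make up the trays for the next two workshop jobs. The oil service tray is the red one: stand the orange oil filter in its large compartment and the chrome socket in its small compartment; the brake tray is the green one: lay the brake pad flat, red backing plate down, in its large compartment and stand the black socket with the yellow band in its small compartment. Everything must stand or lie flat on the tray floor, and the blue filter, the grease tin and the wrench stay where they are.

Things in the scene. Friction and masses are not known exactly. Their poses are not given: they have to be found in the camera images.
- orange_filter: spin-on oil filter, orange can, upright, 60 mm diameter, 66 mm high, the upper edge bevelled above 58 mm; origin: centre of its underside, z up along its axis; loose, about 0.3 kg
- chrome_socket: deep socket of bright metal, a cylinder standing upright, 30 mm diameter, 60 mm high; origin: centre of its underside, z up; loose, about 0.2 kg
- brake_pad: brake pad lying flat: red backing plate 92 x 44 x 6 mm, with a dark friction block 74 x 44 x 10 mm on it, 16 mm high in all; origin: centre of the underside of the plate; x along the 92 mm, y across the 44 mm (grip it across y), z up; loose, about 0.3 kg
- black_socket: black impact socket with a yellow band near its upper end, a cylinder standing upright, 38 mm diameter, 50 mm high; origin: centre of its underside, z up; loose, about 0.25 kg
- red_tray: red open tray fixed to the bench, 195 x 135 mm outside, walls 22 mm high, 5 mm thick, floor 4 mm. A cross wall divides it: large compartment (inside 110 mm along x, 125 along y) centred at x -37.5 mm, small one (70 by 125 mm) at x +57.5 mm, both y 0, in the tray's frame. Origin: centre of its underside, on the bench top; x along its long side, from large to small compartment; z up
- green_tray: green open tray fixed to the bench, 195 x 135 mm outside, walls 22 mm high, 5 mm thick, floor 4 mm. A cross wall divides it: large compartment (inside 110 mm along x, 125 along y) centred at x -37.5 mm, small one (70 by 125 mm) at x +57.5 mm, both y 0, in the tray's frame. Origin: centre of its underside, on the bench top; x along its long side, from large to small compartment; z up
- blue_filter: spin-on oil filter of the same shape as the orange one (60 mm diameter, 66 mm high) but blue, standing among the stock; for another job, not to be moved; origin: centre of its underside, z up; loose
- grease_tin: short round tin with a yellow cap, 72 mm diameter, 60 mm high, beyond the stock; not to be moved; origin: centre of its underside; loose
- wrench: steel wrench, 190 mm long, lying flat beyond the stock; not to be moved; origin: centre of its underside, x along its length; loose
Mind the look-alikes: they are no part of the job. Of the things that look like the orange_filter, take the one that is farthest from the robot's base at the start.

How it is judged:
At the end, for the whole second after the job is handed in: Orange filter in the red tray's large, chrome socket in its small compartment; brake pad in the green tray's large, black socket in its small one: each origin inside the compartment, under 4 mm above its floor, z axis up within 0.12 rad, at rest (below 0.02 m/s, 0.2 rad/s) (x of orange_filter in the frame of red_tray between -0.0925 and 0.0175 m and y of orange_filter in the frame of red_tray between -0.062 and 0.062 m and z of each of orange_filter, chrome_socket in the frame of red_tray below 0.008 m and angle between each of orange_filter, chrome_socket, brake_pad, black_socket's own z axis and vertical below 0.12 rad and linear speed of each of orange_filter, chrome_socket, brake_pad, black_socket below 0.02 m/s and angular speed of each of orange_filter, chrome_socket, brake_pad, black_socket below 0.2 rad/s and x of chrome_socket in the frame of red_tray between 0.0225 and 0.0925 m and y of chrome_socket in the frame of red_tray between -0.062 and 0.062 m and x of brake_pad in the frame of green_tray between -0.0925 and 0.0175 m and y of brake_pad in the frame of green_tray between -0.062 and 0.062 m and z of each of brake_pad, black_socket in the frame of green_tray below 0.008 m and x of black_socket in the frame of green_tray between 0.0225 and 0.0925 m and y of black_socket in the frame of green_tray between -0.062 and 0.062 m); the robot touches nothing.
It fails at once if the blue filter is moved more than 25 mm (distance of blue_filter from where it was at the start of the episode above 0.025 m).
It fails at once if the grease tin is moved more than 25 mm (distance of grease_tin from where it was at the start of the episode above 0.025 m).
It fails at once if the wrench is moved more than 25 mm (distance of wrench from where it was at the start of the episode above 0.025 m).
It also fails if it takes over 102 s, if anything falls off the work surface, if the arm or the gripper's body presses on something with over 40 N, if the wrist force passes 120 N, or if a joint passes its speed limit or range.

## Working session

There is one attempt and no reset: what is moved stays moved. The work goes in short steps, Python scripts to look and compute and a tool call to move; the robot and the scene stay as the last step left them, time stands still between calls to the robot, and variables do not carry over. Pictures are saved under pics/ and viewed, at most 14 in all, crops included, and the job is handed in when it is done.

Besides the shell and the picture viewer there is one more tool, called as name(argument=value, ...) on one line, values as JSON. jog_arm: Moves the arm, as the interface text tells. Its arguments: {"type":"object","properties":{"offset":{"type":"array","items":{"type":"array","items":{"type":"number"}}},"dr":{"type":"array","items":{"type":"array","items":{"type":"number"}}},"jaw":{"type":"number"},"squeeze":{"type":"number"}},"required":["offset","dr"]}

```bash
mkdir -p pics; cat > h.py <<'E'
from cell import *
import numpy as np, cv2
from scipy.spatial.transform import Rotation as R
def grab(n):
    c=get_calibration(n); im=read_camera(n); return im,c
def save(im,f,): cv2.imwrite('pics/'+f,cv2.cvtColor(im,cv2.COLOR_RGB2BGR))
def ray(c,u,v):
    K=np.array(c['camera_matrix']);T=np.array(c['camera_from_world'])
    d=np.array([(u-K[0,2])/K[0,0],(v-K[1,2])/K[1,1]]);s=d.copy()
    for _ in range(20): s=d/(1+c['k1']*(s@s))
    o=-T[:3,:3].T@T[:3,3]
    return o,T[:3,:3].T@np.array([s[0],-s[1],-1.])
def onz(c,u,v,z):
    o,d=ray(c,u,v); return (o+d*(z-o[2])/d[2]).round(4)
def proj(c,p):
    K=np.array(c['camera_matrix']);T=np.array(c['camera_from_world'])
    q=T[:3,:3]@np.array(p)+T[:3,3]; s=np.array([q[0],-q[1]])/-q[2]
    s=s*(1+c['k1']*(s@s)); return (K[:2,:2]@s+K[:2,2]).round(1)
E
python3 - <<'E'
from h import *
for n in('scene','side','wrist'):
    im,c=grab(n); save(im,n+'0.png'); np.save(n+'0.npy',im); T=np.array(c['camera_from_world']); print(n,(-T[:3,:3].T@T[:3,3]).round(3),c['camera_matrix'],c['k1'])
print(sense())
a,b=cv2.imread('pics/scene0.png'),cv2.imread('pics/side0.png')
E
```

```text
scene [1.219 0.077 0.771] [[416.9898331    0.         248.93756998]
 [  0.         416.9898331  195.01017641]
 [  0.           0.           1.        ]] -0.05025956772305191
side [ 0.325 -0.832  0.846] [[430.4666992    0.         261.83781631]
 [  0.         430.4666992  201.18832714]
 [  0.           0.           1.        ]] -0.09406938185409047
wrist [0.623 0.071 0.374] [[281.89957037   0.         256.29184338]
 [  0.         281.89957037 193.53189135]
 [  0.           0.           1.        ]] -0.020073088484557116
{'clock': 0.15, 'q': array([-9.54770637e-02,  4.94010739e-01,  1.34597089e+00, -1.89506076e-05,
        1.30246501e+00, -9.54820468e-02]), 'qd': array([-0.00045989, -0.00168754, -0.00070635, -0.00045602,  0.00038662,
       -0.00028238]), 'tau': array([ 4.76028199e-04, -8.82539248e+01, -3.84067369e+01, -1.70366275e-04,
        7.04737889e-03, -2.97315989e-05]), 'tool_pos': array([6.24743577e-01, 3.59383016e-05, 2.30861769e-01]), 'tool_rot': array([-2.22097273e+00, -2.22099497e+00,  8.75748041e-04]), 'wrist_force': array([-0.1746341 ,  0.79350428,  0.20048657]), 'wrist_torque': array([ 0.00432508,  0.01981018, -0.03537481]), 'grasp_force': 0.0, 'width': 0.08553997638066153}
```

View pics/scene0.png

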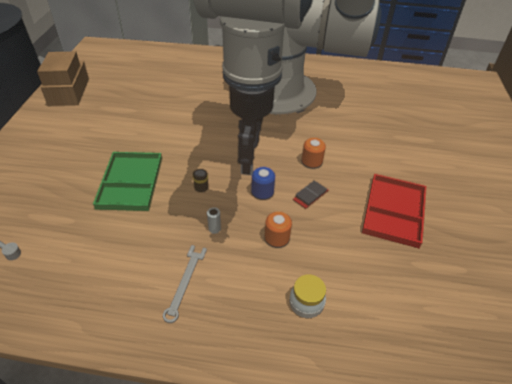

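View pics/side0.png

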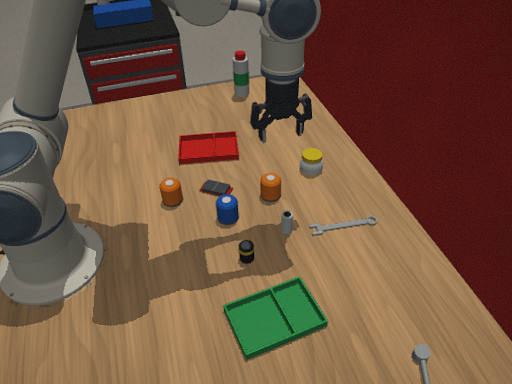

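View pics/wrist0.png

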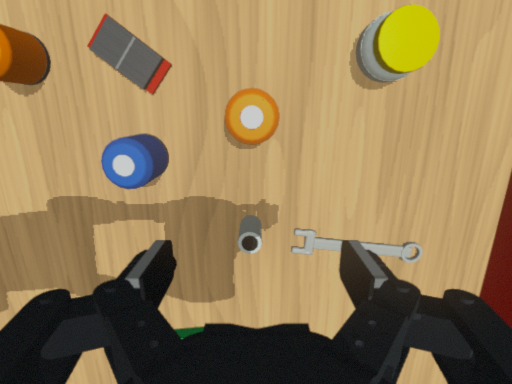

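The scene view shows the candidates for the orange filter at (278,230) and (314,152). The blue filter is at (263,183). The farthest orange one is (278,230), which is wrist pixel (252,117). The chrome socket is at (213,220), the black one at (201,180), the pad at (311,194), the red tray at (395,210) and the green tray at (130,181). Next I measure them.

```bash
cat > m.py <<'E'
from h import *
I={n:np.load(n+'0.npy') for n in('scene','side','wrist')}; C={n:get_calibration(n) for n in I}
def hsv(n): return cv2.cvtColor(I[n],cv2.COLOR_RGB2HSV)
def comps(n,lo,hi,box,k=5):
    m=cv2.inRange(hsv(n),lo,hi); z=np.zeros_like(m);x0,y0,x1,y1=box; z[y0:y1,x0:x1]=m[y0:y1,x0:x1]
    cs=cv2.findContours(z,cv2.RETR_EXTERNAL,cv2.CHAIN_APPROX_NONE)[0]
    return sorted(cs,key=cv2.contourArea)[::-1][:k]
# white caps
for n,b,z,t in [('scene',(265,212,292,228),.066,'orange'),('wrist',(225,85,280,145),.066,'orange'),('side',(258,170,284,190),.066,'orange'),
  ('scene',(252,165,276,182),.066,'blue'),('wrist',(103,140,140,190),.066,'blue'),('side',(215,193,240,208),.066,'blue'),('scene',(302,137,326,152),.066,'orange2'),('side',(160,177,182,195),.066,'orange2')]:
    c=comps(n,(0,0,130),(180,110,255),b,1)
    if c: m=cv2.minAreaRect(c[0]); print(t,n,m[0],m[1],onz(C[n],*m[0],z))
# trays
for n,b,lo,hi,t in [('scene',(85,140,175,220),(45,90,30),(85,255,255),'green'),('side',(215,270,335,360),(45,90,30),(85,255,255),'green'),
   ('scene',(355,165,440,255),(0,170,60),(8,255,255),'red'),('side',(170,125,245,168),(0,170,60),(8,255,255),'red')]:
    c=comps(n,lo,hi,b,1)[0]; h=cv2.convexHull(c); a=cv2.approxPolyDP(h,4,True)[:,0]
    print(t,n,cv2.contourArea(c)); print([(tuple(map(int,p)),onz(C[n],*map(float,p),.022)[:2]) for p in a])
# pad
for n,b in [('wrist',(80,5,180,105)),('scene',(290,178,332,212)),('side',(195,175,238,200))]:
    c=comps(n,(0,0,0),(180,120,110),b,1)
    if c: 
        m=cv2.minAreaRect(c[0]); P=cv2.boxPoints(m); print('pad',n,m,onz(C[n],*m[0],.016)); print([onz(C[n],*map(float,p),.016)[:2] for p in P])
big=np.hstack([cv2.resize(I['scene'][160:240,185:225],None,fx=6,fy=6),cv2.resize(I['wrist'][80:270,210:290],(202,480)),cv2.resize(I['side'][200:280,230:300],(350,480))])
save(big,'crop1.png')
E
python3 m.py
```

```text
orange scene (278.5, 219.0) (8.0, 11.0) [0.6201 0.0662 0.066 ]
orange wrist (251.5, 116.5) (23.0, 23.0) [0.6178 0.0665 0.066 ]
orange side (270.0, 177.5) (5.0, 8.0) [0.6169 0.0656 0.066 ]
blue scene (263.5, 172.5) (7.0, 11.0) [0.4774 0.0156 0.066 ]
blue wrist (123.0, 165.0) (22.0, 22.0) [0.4746 0.0146 0.066 ]
blue side (226.0, 199.0) (6.0, 8.0) [0.4763 0.0166 0.066 ]
orange2 scene (314.5, 142.5) (5.0, 9.0) [0.3412 0.1357 0.066 ]
orange2 side (169.0, 182.5) (5.0, 8.0) [0.3389 0.1346 0.066 ]
green scene 2919.5
[((160, 153), array([ 0.3989, -0.2762])), ((147, 209), array([ 0.6005, -0.2483])), ((95, 208), array([ 0.6171, -0.3729])), ((113, 152), array([ 0.4148, -0.4047]))]
green side 4916.5
[((299, 276), array([ 0.585 , -0.2542])), ((326, 325), array([ 0.5934, -0.3964])), ((246, 359), array([ 0.407 , -0.4192])), ((223, 305), array([ 0.3933, -0.2779]))]
red scene 3262.5
[((375, 174), array([0.3903, 0.3017])), ((425, 187), array([0.4186, 0.4273])), ((418, 246), array([0.6137, 0.3841])), ((364, 229), array([0.5825, 0.2644]))]
red side 1586.5
[((235, 131), array([0.5971, 0.3928])), ((238, 158), array([0.5672, 0.2403])), ((179, 163), array([0.3837, 0.2746])), ((180, 136), array([0.411 , 0.4242]))]
pad wrist ((139.63523864746094, 63.012298583984375), (35.2657585144043, 39.35512924194336), 31.759479522705078) [0.4855 0.1269 0.016 ]
[array([0.4544, 0.1189]), array([0.4831, 0.1546]), array([0.5161, 0.1348]), array([0.488 , 0.0979])]
pad scene ((310.74005126953125, 192.8199920654297), (16.600000381469727, 29.000003814697266), 53.13010025024414) [0.4796 0.1375 0.016 ]
[array([0.4932, 0.0967]), array([0.4213, 0.1523]), array([0.4657, 0.1788]), array([0.5339, 0.1237])]
pad side ((215.11766052246094, 188.02940368652344), (25.951311111450195, 14.067066192626953), 14.03624439239502) [0.4669 0.1277 0.016 ]
[array([0.4233, 0.1248]), array([0.4455, 0.1833]), array([0.5111, 0.1306]), array([0.487 , 0.0751])]
```

View pics/crop1.png

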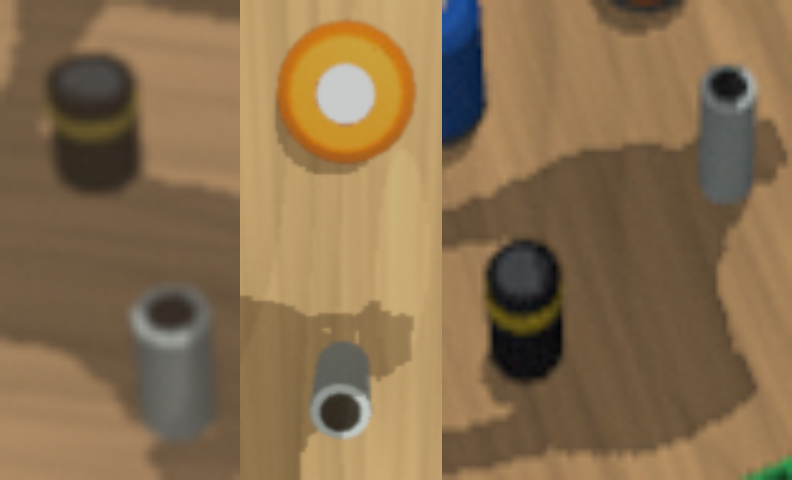

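The crop confirms the orange filter with its white cap and the chrome socket, whose rim is at wrist (250,242). The black socket with the yellow band has its top at scene (200,172) and side (246,245).

```bash
cat > m2.py <<'E'
from h import *
C={n:get_calibration(n) for n in('scene','side')}
W=np.load('wrist0.npy'); cw=get_calibration('wrist')
for n,u,v,z in [('scene',213.3,212.5,.06),('w',250,242.3,.06),('side',287.2,214.5,.06),('scene',200.3,172.5,.05),('side',246,245,.05)]:
    print(n,onz(cw if n=='w' else C[n],u,v,z))
def tray(t,sc,si):
    a=np.array([onz(C['scene'],u,v,z)[:2] for u,v,z in sc]);b=np.array([onz(C['side'],u,v,z)[:2] for u,v,z in si])
    for p in(a,b):  # order: nearlow nearhigh farhigh farlow (x near/far, y low/high)
        x=p[2]+p[3]-p[0]-p[1]; print(t,p.mean(0).round(4),np.degrees(np.arctan2(x[1],x[0])).round(1),np.linalg.norm(p-np.roll(p,1,0),axis=1).round(3))
tray('red',[(375,174,.011),(425,187,.022),(418,246,0),(364,229,0)],[(179,163,0),(180,136,.022),(235,131,.022),(238,158,0)])
tray('green',[(113,152,.022),(160,153,.011),(147,209,0),(95,208,0)],[(246,359,0),(223,305,.022),(299,276,.022),(326,325,0)])
h=cv2.cvtColor(W,cv2.COLOR_RGB2HSV); box=(slice(5,105),slice(80,180))
m=np.zeros(W.shape[:2],np.uint8); m[box]=cv2.inRange(h,(0,0,0),(180,75,255))[box]
m=cv2.morphologyEx(m,cv2.MORPH_CLOSE,np.ones((5,5),np.uint8))
c=max(cv2.findContours(m,0,cv2.CHAIN_APPROX_NONE)[0],key=cv2.contourArea)
G=np.array([onz(cw,*map(float,p),.016)[:2]*1000 for p in c[:,0]],np.float32)
print('block',cv2.minAreaRect(G),cv2.boxPoints(cv2.minAreaRect(G)).round(0).tolist())
m[:]=0; m[box]=cv2.inRange(h,(0,190,60),(5,255,255))[box]|cv2.inRange(h,(174,150,60),(180,255,255))[box]|cv2.inRange(h,(0,0,0),(180,75,255))[box]
m=cv2.morphologyEx(m,cv2.MORPH_CLOSE,np.ones((5,5),np.uint8))
c=max(cv2.findContours(m,0,cv2.CHAIN_APPROX_NONE)[0],key=cv2.contourArea)
G=np.array([onz(cw,*map(float,p),.008)[:2]*1000 for p in c[:,0]],np.float32); print('all',cv2.minAreaRect(G))
E
python3 m2.py
```

```text
scene [ 0.6187 -0.0811  0.06  ]
w [ 0.6153 -0.0821  0.06  ]
side [ 0.6148 -0.085   0.06  ]
scene [ 0.4855 -0.142   0.05  ]
side [ 0.4861 -0.1447  0.05  ]
red [0.4891 0.3488] -10.8 [0.189 0.129 0.181 0.127]
red [0.4918 0.3475] -10.1 [0.192 0.123 0.189 0.126]
green [ 0.4958 -0.3325] 6.3 [0.186 0.126 0.197 0.129]
green [ 0.497  -0.3313] 7.0 [0.193 0.131 0.193 0.132]
block ((470.1846923828125, 137.56173706054688), (43.723182678222656, 74.28900146484375), 52.7780876159668) [[427.0, 143.0], [487.0, 98.0], [513.0, 133.0], [454.0, 177.0]]
all ((470.1734924316406, 136.45745849609375), (44.679222106933594, 90.53387451171875), 52.8917121887207)
```

Sizes and heights agree across the views. First I take the orange filter at (0.618, 0.066), closing along x. In the current frame, tool x is world y, tool y is world x and tool z points down.

jog_arm(offset=[[0.03,-0.003,0.03],[0.066,-0.007,0.06],[0.066,-0.007,0.1],[0.066,-0.007,0.14],[0.066,-0.007,0.17],[0.066,-0.007,0.19],[0.066,-0.007,0.203],[0.066,-0.007,0.211],[0.066,-0.007,0.211]], dr=[[0,0,0],[0,0,0],[0,0,0],[0,0,0],[0,0,0],[0,0,0],[0,0,0],[0,0,0],[0,0,0]], jaw=-1, squeeze=40)

```text
clock: 1.27
tool_pos: [0.618, 0.066, 0.0202]
tool_rot: [-2.221, -2.221, 0.0]
wrist_force: [0.2, -0.9, 0.1]
width: 0.0854
grasp_force: 0.0
```

jog_arm(offset=[[0,0,0],[0,0,0],[0,0,0],[0,0,0],[0,0,0],[0,0,0],[0,0,0],[0,0,0]], dr=[[0,0,0],[0,0,0],[0,0,0],[0,0,0],[0,0,0],[0,0,0],[0,0,0],[0,0,0]], jaw=1)

```text
clock: 2.28
tool_pos: [0.6185, 0.066, 0.0213]
tool_rot: [2.221, 2.221, 0.002]
wrist_force: [-1.7, 0.3, 8.5]
width: 0.0594
grasp_force: 42.1
```

jog_arm(offset=[[0,0,-0.04],[0,0,-0.09],[0.03,-0.017,-0.12],[0.07,-0.04,-0.12],[0.115,-0.065,-0.12],[0.16,-0.09,-0.12],[0.205,-0.117,-0.12],[0.245,-0.14,-0.12],[0.275,-0.157,-0.12],[0.289,-0.1645,-0.12],[0.289,-0.1645,-0.12],[0.289,-0.1645,-0.08],[0.289,-0.1645,-0.05],[0.289,-0.1645,-0.03],[0.289,-0.1645,-0.018],[0.289,-0.1645,-0.01],[0.289,-0.1645,-0.006],[0.289,-0.1645,-0.005]], dr=[[0,0,0],[0,0,0],[0,0,0],[0,0,0],[0,0,0],[0,0,0],[0,0,0],[0,0,0],[0,0,0],[0,0,0],[0,0,0],[0,0,0],[0,0,0],[0,0,0],[0,0,0],[0,0,0],[0,0,0],[0,0,0]])

```text
clock: 4.53
tool_pos: [0.4537, 0.3551, 0.0255]
tool_rot: [2.221, 2.221, 0.001]
wrist_force: [-0.0, -0.3, -4.3]
width: 0.0593
grasp_force: 46.1
```

```bash
python3 - <<'E'
from h import *
s=sense(); print(s['tool_pos'],s['width'],s['grasp_force'],s['wrist_force'])
a,_=grab('scene'); b,_=grab('side')
save(np.hstack([cv2.resize(a[130:290,280:450],None,fx=2.3,fy=2.3),cv2.resize(b[80:240,140:310],None,fx=2.3,fy=2.3)]),'p1.png')
E
```

```text
[0.45372053 0.35507299 0.02552972] 0.05927788191787068 46.1403103871271 [-0.04091348 -0.32935068 -4.34379328]
```

View pics/p1.png

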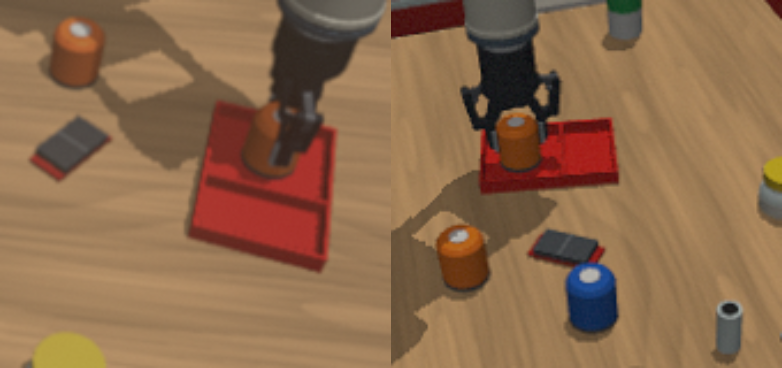

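The filter is over the red tray's large compartment at crop (265,140), clear of the walls. I set it down and release.

jog_arm(offset=[[0,0,0.001],[0,0,0.002],[0,0,0.002]], dr=[[0,0,0],[0,0,0],[0,0,0]])

```text
clock: 5.0
tool_pos: [0.4538, 0.3553, 0.0253]
tool_rot: [2.221, 2.221, 0.003]
wrist_force: [-5.4, -3.6, 30.6]
width: 0.0587
grasp_force: 49.3
```

jog_arm(offset=[[0,0,0],[0,0,0],[0,0,0],[0,0,0],[0,0,0],[0,0,-0.02],[0,0,-0.05],[0,0,-0.1],[0,0,-0.14],[0,0,-0.14]], dr=[[0,0,0],[0,0,0],[0,0,0],[0,0,0],[0,0,0],[0,0,0],[0,0,0],[0,0,0],[0,0,0],[0,0,0]], jaw=-1)

```text
clock: 6.25
tool_pos: [0.4549, 0.3559, 0.1662]
tool_rot: [2.221, 2.221, 0.008]
wrist_force: [0.1, 0.0, 0.1]
width: 0.0853
grasp_force: 0.0
```

Next is the chrome socket. I turn 90° so the fingers close along world y, away from the wrench and along the long side of the small compartment.

jog_arm(offset=[[-0.02,0.007,0],[-0.06,0.022,0],[-0.105,0.039,0],[-0.15,0.056,0],[-0.195,0.073,0],[-0.24,0.09,0],[-0.285,0.106,0],[-0.33,0.123,0],[-0.375,0.14,0],[-0.415,0.155,0],[-0.4375,0.163,0],[-0.4375,0.163,0],[-0.4375,0.163,0.03],[-0.4375,0.163,0.06],[-0.4375,0.163,0.09],[-0.4375,0.163,0.11],[-0.4375,0.163,0.125],[-0.4375,0.163,0.135],[-0.4375,0.163,0.138],[-0.4375,0.163,0.138]], dr=[[0,0,0.1],[0,0,0.27],[0,0,0.44],[0,0,0.61],[0,0,0.78],[0,0,0.95],[0,0,1.12],[0,0,1.29],[0,0,1.45],[0,0,1.571],[0,0,1.571],[0,0,1.571],[0,0,1.571],[0,0,1.571],[0,0,1.571],[0,0,1.571],[0,0,1.571],[0,0,1.571],[0,0,1.571],[0,0,1.571]])

```text
clock: 8.75
tool_pos: [0.6167, -0.0825, 0.0256]
tool_rot: [3.142, -0.0, 0.001]
wrist_force: [-0.4, -0.6, -0.6]
width: 0.0853
grasp_force: 0.0
```

jog_arm(offset=[[0,0,0],[0,0,0],[0,0,0],[0,0,0],[0,0,0],[0,0,0],[0,0,0],[0,0,0],[0,0,0]], dr=[[0,0,0],[0,0,0],[0,0,0],[0,0,0],[0,0,0],[0,0,0],[0,0,0],[0,0,0],[0,0,0]], jaw=1)

```text
clock: 9.88
tool_pos: [0.6166, -0.0826, 0.0256]
tool_rot: [3.141, -0.0, 0.001]
wrist_force: [-0.9, 0.6, 5.6]
width: 0.0288
grasp_force: 39.2
```

jog_arm(offset=[[0,0,-0.04],[0,0,-0.09],[-0.005,-0.03,-0.12],[-0.012,-0.075,-0.12],[-0.02,-0.12,-0.12],[-0.028,-0.165,-0.12],[-0.035,-0.21,-0.12],[-0.042,-0.255,-0.12],[-0.05,-0.3,-0.12],[-0.057,-0.345,-0.12],[-0.064,-0.39,-0.12],[-0.0695,-0.42,-0.12],[-0.0695,-0.42,-0.12],[-0.0695,-0.42,-0.08],[-0.0695,-0.42,-0.05],[-0.0695,-0.42,-0.03],[-0.0695,-0.42,-0.016],[-0.0695,-0.42,-0.009],[-0.0695,-0.42,-0.006],[-0.0695,-0.42,-0.005]], dr=[[0,0,0],[0,0,0],[0,0,0],[0,0,0],[0,0,0],[0,0,0],[0,0,0],[0,0,0],[0,0,0],[0,0,0],[0,0,0],[0,0,0],[0,0,0],[0,0,0],[0,0,0],[0,0,0],[0,0,0],[0,0,0],[0,0,0],[0,0,0]])

```text
clock: 12.38
tool_pos: [0.5474, 0.3376, 0.0307]
tool_rot: [-3.141, 0.0, -0.001]
wrist_force: [0.1, 0.5, -1.4]
width: 0.0289
grasp_force: 40.1
```

jog_arm(offset=[[0,0,0.001],[0,0,0.001]], dr=[[0,0,0],[0,0,0]])

```text
clock: 12.62
tool_pos: [0.5473, 0.3377, 0.0297]
tool_rot: [-3.141, 0.0, -0.001]
wrist_force: [-0.1, 0.2, -0.5]
width: 0.0291
grasp_force: 40.4
```

jog_arm(offset=[[0,0,0],[0,0,0],[0,0,0],[0,0,0],[0,0,0],[0,0,-0.02],[0,0,-0.05],[0,0,-0.1],[0,0,-0.14],[0,0,-0.14]], dr=[[0,0,0],[0,0,0],[0,0,0],[0,0,0],[0,0,0],[0,0,0],[0,0,0],[0,0,0],[0,0,0],[0,0,0]], jaw=-1)

```text
clock: 13.88
tool_pos: [0.5486, 0.3383, 0.1726]
tool_rot: [-3.139, 0.0, -0.008]
wrist_force: [-0.1, 0.6, -0.7]
width: 0.0855
grasp_force: 0.0
```

```bash
python3 - <<'E'
from h import *
print(sense()['tool_pos'])
a,_=grab('scene'); b,_=grab('side')
save(np.hstack([cv2.resize(a[130:290,280:450],None,fx=2.3,fy=2.3),cv2.resize(b[80:240,140:310],None,fx=2.3,fy=2.3)]),'p2.png')
E
```

```text
[0.54860497 0.33830736 0.1726283 ]
```

View pics/p2.png

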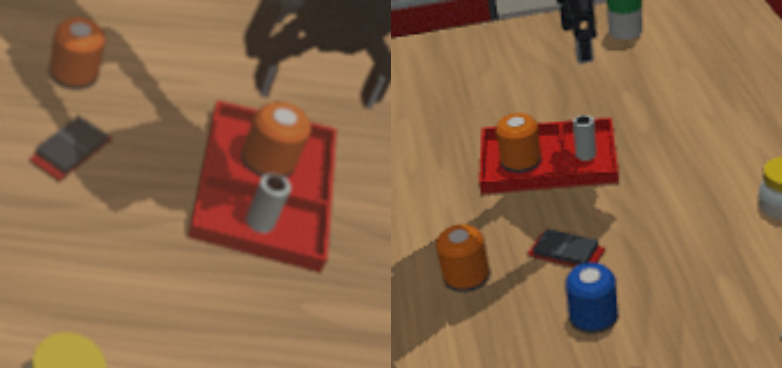

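The orange filter and chrome socket stand in the red tray, at side crop (518,142) and (584,137). Next is the brake pad at (0.470, 0.137), with its grip axis at 53°.

jog_arm(offset=[[-0.01,0.03,0],[-0.025,0.07,0],[-0.04,0.11,0],[-0.06,0.155,0],[-0.0768,0.19,0],[-0.0768,0.2005,0.02],[-0.0768,0.2005,0.05],[-0.0768,0.2005,0.08],[-0.0768,0.2005,0.11],[-0.0768,0.2005,0.135],[-0.0768,0.2005,0.15],[-0.0768,0.2005,0.16],[-0.0768,0.2005,0.165],[-0.0768,0.2005,0.167],[-0.0768,0.2005,0.167]], dr=[[0,0,0.1],[0,0,0.25],[0,0,0.4],[0,0,0.55],[0,0,0.645],[0,0,0.645],[0,0,0.645],[0,0,0.645],[0,0,0.645],[0,0,0.645],[0,0,0.645],[0,0,0.645],[0,0,0.645],[0,0,0.645],[0,0,0.645]])

```text
clock: 15.85
tool_pos: [0.4704, 0.1371, 0.0026]
tool_rot: [-2.979, 0.996, -0.001]
wrist_force: [-0.0, 0.8, -0.5]
width: 0.0852
grasp_force: 0.0
```

jog_arm(offset=[[0,0,0],[0,0,0],[0,0,0],[0,0,0],[0,0,0],[0,0,0],[0,0,0],[0,0,0],[0,0,0]], dr=[[0,0,0],[0,0,0],[0,0,0],[0,0,0],[0,0,0],[0,0,0],[0,0,0],[0,0,0],[0,0,0]], jaw=1)

```text
clock: 16.98
tool_pos: [0.4704, 0.1371, 0.0027]
tool_rot: [-2.979, 0.996, -0.001]
wrist_force: [-0.8, -1.2, 7.9]
width: 0.0429
grasp_force: 39.9
```

jog_arm(offset=[[0,0,-0.02],[0,0,-0.06],[0,0,-0.1],[0,0,-0.13],[0,0,-0.13],[0,0,-0.13]], dr=[[0,0,0],[0,0,0],[0,0,0],[0,0,0],[0,0,0],[0,0,0]])

```text
clock: 17.73
tool_pos: [0.4697, 0.1369, 0.1315]
tool_rot: [2.979, -0.996, -0.001]
wrist_force: [-0.2, -0.5, -2.7]
width: 0.0428
grasp_force: 43.2
```

```bash
python3 - <<'E'
from h import *
s=sense();print(s['tool_pos'],R.from_rotvec(s['tool_rot']).as_matrix().round(3),s['q'].round(2))
a,_=grab('scene'); b,_=grab('side');w,_=grab('wrist')
save(np.hstack([cv2.resize(a[100:260,210:380],None,fx=1.7,fy=1.7),cv2.resize(b[70:230,130:300],None,fx=1.7,fy=1.7),w[150:384:1,120:340]][:2]+[cv2.resize(w,(217,272))]),'p3.png')
E
```

```text
[0.46972791 0.13694028 0.13150997] [[ 0.799 -0.601 -0.001]
 [-0.601 -0.799 -0.   ]
 [-0.001  0.001 -1.   ]] [ 0.16  0.44  1.79 -0.    0.91  2.38]
```

View pics/p3.png

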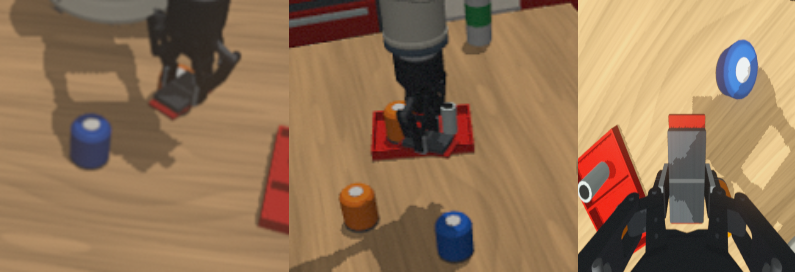

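The pad is held level, red plate down (scene crop (172,98), wrist crop (687,170)). I carry it to the green tray's large compartment, long side along the tray's y.

jog_arm(offset=[[0.015,0.02,0],[0.04,0.055,0],[0.066,0.092,0],[0.092,0.128,0],[0.118,0.165,0],[0.145,0.202,0],[0.172,0.24,0],[0.2,0.278,0],[0.226,0.315,0],[0.252,0.352,0],[0.276,0.3847,0],[0.276,0.3847,0],[0.276,0.3847,0.02],[0.276,0.3847,0.05],[0.276,0.3847,0.075],[0.276,0.3847,0.085],[0.276,0.3847,0.085]], dr=[[0,0,0.03],[0,0,0.1],[0,0,0.17],[0,0,0.25],[0,0,0.33],[0,0,0.41],[0,0,0.49],[0,0,0.57],[0,0,0.65],[0,0,0.73],[0,0,0.808],[0,0,0.808],[0,0,0.808],[0,0,0.808],[0,0,0.808],[0,0,0.808],[0,0,0.808]])

```text
clock: 20.0
tool_pos: [0.4592, -0.3357, 0.0467]
tool_rot: [-2.349, 2.087, 0.002]
wrist_force: [0.3, -0.5, -3.7]
width: 0.0428
grasp_force: 43.1
```

```bash
python3 - <<'E'
from h import *
s=sense();print(s['tool_pos'],R.from_rotvec(s['tool_rot']).as_matrix().round(3)[:2,:2],s['q'].round(2),s['width'])
a,_=grab('scene'); b,_=grab('side')
save(np.hstack([cv2.resize(a[90:240,70:230],(400,375)),cv2.resize(b[220:370,200:360],(400,375))]),'p4.png')
E
```

```text
[ 0.45917033 -0.33574053  0.04674659] [[ 0.118 -0.993]
 [-0.993 -0.118]] [-0.74  0.66  1.66  0.    0.83  2.29] 0.042800674956659804
```

View pics/p4.png

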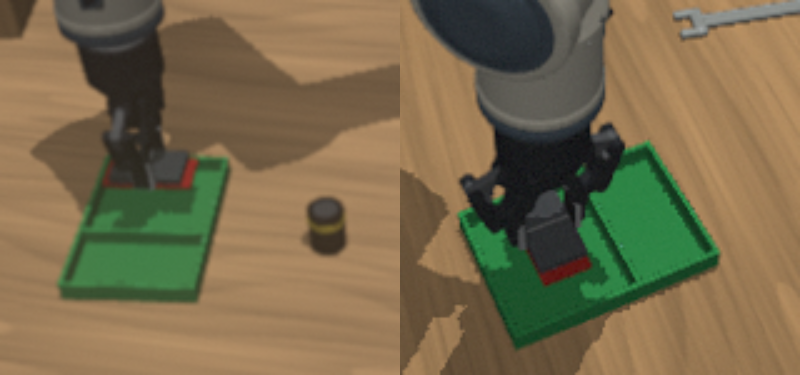

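The pad hangs level over the middle of the green large compartment (scene crop (150,172), side crop (558,250)). I lower it and release with a limited opening.

jog_arm(offset=[[0,0,0.012],[0,0,0.022],[0,0,0.03],[0,0,0.036],[0,0,0.039],[0,0,0.0405],[0,0,0.0405]], dr=[[0,0,0],[0,0,0],[0,0,0],[0,0,0],[0,0,0],[0,0,0],[0,0,0]])

```text
clock: 20.98
tool_pos: [0.4595, -0.3364, 0.0069]
tool_rot: [2.348, -2.087, 0.0]
wrist_force: [0.4, 0.7, -2.2]
width: 0.043
grasp_force: 43.1
```

jog_arm(offset=[[0,0,0],[0,0,0],[0,0,0],[0,0,0]], dr=[[0,0,0],[0,0,0],[0,0,0],[0,0,0]], jaw=-0.3)

```text
clock: 21.48
tool_pos: [0.4594, -0.3363, 0.0068]
tool_rot: [2.348, -2.087, 0.0]
wrist_force: [0.4, 0.7, 0.3]
width: 0.0558
grasp_force: 0.0
```

jog_arm(offset=[[0,0,-0.02],[0,0,-0.06],[0,0,-0.1],[0,0,-0.13]], dr=[[0,0,0],[0,0,0],[0,0,0],[0,0,0]])

```text
clock: 21.98
tool_pos: [0.4596, -0.3365, 0.1385]
tool_rot: [2.348, -2.087, 0.002]
wrist_force: [0.4, 0.6, -0.4]
width: 0.0553
grasp_force: 0.0
```

jog_arm(offset=[[-0.02,-0.005,0],[-0.045,-0.012,0],[-0.07,-0.019,0],[-0.095,-0.025,0],[-0.12,-0.032,0],[-0.145,-0.038,0],[-0.17,-0.044,0],[-0.1886,-0.049,0],[-0.1886,-0.049,0],[-0.1886,-0.049,0],[-0.1886,-0.049,0.03],[-0.1886,-0.049,0.06],[-0.1886,-0.049,0.085],[-0.1886,-0.049,0.105],[-0.1886,-0.049,0.115],[-0.1886,-0.049,0.1206],[-0.1886,-0.049,0.1206]], dr=[[0,0,-0.17],[0,0,-0.34],[0,0,-0.51],[0,0,-0.68],[0,0,-0.85],[0,0,-1.02],[0,0,-1.19],[0,0,-1.36],[0,0,-1.5],[0,0,-1.571],[0,0,-1.571],[0,0,-1.571],[0,0,-1.571],[0,0,-1.571],[0,0,-1.571],[0,0,-1.571],[0,0,-1.571]], jaw=-1)

```text
clock: 24.1
tool_pos: [0.486, -0.1433, 0.0163]
tool_rot: [3.136, 0.185, 0.0]
wrist_force: [0.4, 0.0, 0.3]
width: 0.0855
grasp_force: 0.0
```

jog_arm(offset=[[0,0,0],[0,0,0],[0,0,0],[0,0,0],[0,0,0],[0,0,0],[0,0,0],[0,0,0],[0,0,0]], dr=[[0,0,0],[0,0,0],[0,0,0],[0,0,0],[0,0,0],[0,0,0],[0,0,0],[0,0,0],[0,0,0]], jaw=1)

```text
clock: 25.22
tool_pos: [0.4862, -0.1433, 0.0167]
tool_rot: [3.136, 0.185, 0.001]
wrist_force: [-1.1, 0.4, 8.7]
width: 0.037
grasp_force: 39.1
```

```bash
python3 - <<'E'
from h import *
s=sense();print(s['tool_pos'],R.from_rotvec(s['tool_rot']).as_matrix().round(3)[:2,:2],s['q'].round(2),s['width'])
a,_=grab('scene'); b,_=grab('side')
save(np.hstack([cv2.resize(a[90:240,70:230],(400,375)),cv2.resize(b[210:360,200:360],(400,375))]),'p5.png')
E
```

```text
[ 0.4861803  -0.14332236  0.01669021] [[ 0.993  0.118]
 [ 0.118 -0.993]] [-0.4   0.66  1.83  0.    0.65  1.05] 0.03700348531750976
```

View pics/p5.png

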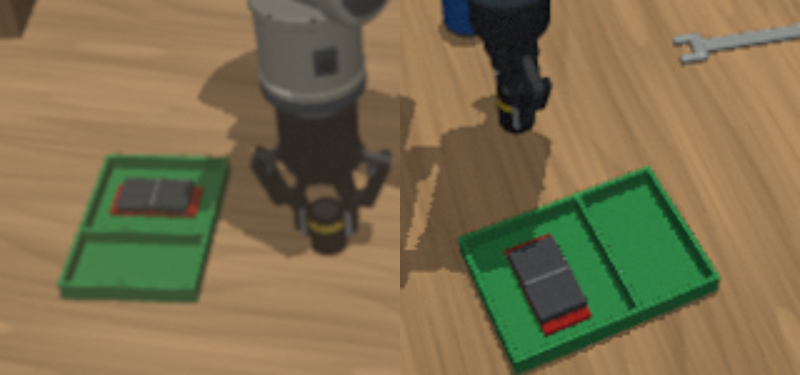

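The pad lies flat in the large compartment (scene crop (155,195)), and the black socket is gripped. I carry it to the small compartment.

jog_arm(offset=[[0,0,-0.04],[0,0,-0.08],[0.008,0.03,-0.1],[0.018,0.07,-0.1],[0.028,0.11,-0.1],[0.038,0.15,-0.1],[0.0455,0.18,-0.1],[0.0455,0.1887,-0.1],[0.0455,0.1887,-0.08],[0.0455,0.1887,-0.05],[0.0455,0.1887,-0.03],[0.0455,0.1887,-0.016],[0.0455,0.1887,-0.009],[0.0455,0.1887,-0.006],[0.0455,0.1887,-0.005],[0.0455,0.1887,-0.0045]], dr=[[0,0,0],[0,0,0],[0,0,0],[0,0,0],[0,0,0],[0,0,0],[0,0,0],[0,0,0],[0,0,0],[0,0,0],[0,0,0],[0,0,0],[0,0,0],[0,0,0],[0,0,0],[0,0,0]])

```text
clock: 27.32
tool_pos: [0.5536, -0.3255, 0.0211]
tool_rot: [3.136, 0.185, 0.001]
wrist_force: [0.2, -0.5, -2.3]
width: 0.037
grasp_force: 41.6
```

jog_arm(offset=[[0,0,0],[0,0,0],[0,0,0],[0,0,0],[0,0,-0.02],[0,0,-0.06],[0,0,-0.11],[0,0,-0.16],[0,0,-0.16],[0,0,-0.16]], dr=[[0,0,0],[0,0,0],[0,0,0],[0,0,0],[0,0,0],[0,0,0],[0,0,0],[0,0,0],[0,0,0],[0,0,0]], jaw=-0.5)

```text
clock: 28.58
tool_pos: [0.5532, -0.3252, 0.1814]
tool_rot: [3.136, 0.185, 0.001]
wrist_force: [-0.0, 0.6, 0.1]
width: 0.0641
grasp_force: 0.0
```

```bash
python3 - <<'E'
from h import *
s=sense();print(s['tool_pos'],s['clock'])
a,_=grab('scene'); b,_=grab('side')
save(np.vstack([np.hstack([cv2.resize(a[90:240,70:230],(400,300)),cv2.resize(b[210:360,200:360],(400,300))]),np.hstack([cv2.resize(a[90:330,180:440],(400,300)),cv2.resize(b[90:270,140:380],(400,300))])]),'p6.png')
E
```

```text
[ 0.55315327 -0.32517465  0.18138282] 28.575
```

View pics/p6.png

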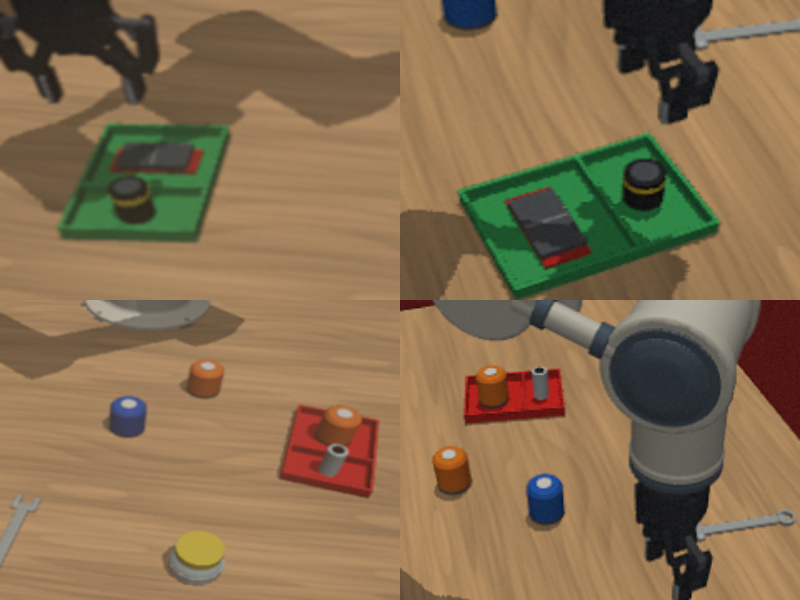

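All four parts stand or lie in their compartments (black socket at crop (130,197), pad (155,157), filter (340,425), chrome socket (335,460)). The other things are untouched and the gripper is clear.

```bash
python3 -c "
from cell import *
print(sign_off())"
```

```text
the job is handed in; nothing more can be done
None
```

The job is handed in at about 29 s of the 102 s: the final pictures show all four parts in their compartments and the stock undisturbed, but sign-off gave no verdict.

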